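Press the axle cap onto a trolley wheel

ROBOT

A 6-joint arm with a two-finger parallel gripper is mounted at the origin on the work surface; the furniture and walls round the work are solid. World frame = base frame: x ahead of the robot, y to its left, z up, the work surface at z = 0. Lengths are in m, angles in rad, forces in N, time in s.
With the tool pointing down it reaches from about 0.25 to 0.725 m from the base axis. Payload 4 kg.
Tool frame: the origin (TCP) lies midway between the tips of the shut fingers; the grasp point (between the pads) lies 19 mm behind it; z points along the fingers, y is the line along which they close (so a half turn about z gives the same grasp; the last joint's range is limited). The gripper opens to 85 mm and grips with 20 to 120 N. Pads are 22 mm wide; open, the fingers measure 114 mm over their backs; the gripper's body (76 mm by 85 mm) begins 54 mm behind the grasp point. The pads swing forward as they close: fully open they stand 13 mm farther back than shut.
Start: joints at [-1.149, 0.241, 0.005, 1.335, 0, 1.571], TCP at [0.205, -0.456, 0.231] pointing down, gripper open.
Joint ranges: [-2.72, 2.72], [-1.05, 1.87], [-1.09, 1.28], [-1.99, 2.15], [-1.42, 1.44], [-3.14, 3.14]. Speed limits (rad/s): [2.79, 2.79, 3.14, 3.14, 3.14, 3.14].

INTERFACE

Orientations are given as a unit quaternion [x, y, z, w].
In Python, from workcell import monitor, vision, job gives the robot as it stands.
- The arm moves only by the tool move_arm, never from a script. Its argument "moves" is a list that holds one entry, the list of rows, each a list of 5 numbers: the shift along the world's x, y, z in m, then the turn about the world's z in degrees, then the opening in per cent of the stroke, from 0 (shut) to 100 (fully open). In form: [[[x, y, z, turn, gripper], ...]]. A call has 1 to 5 rows; each row is the pose to reach, as a shift and turn from the pose commanded when the call began; what a row does not reach only later rows make up. A row lasts 1/8 s, in which the tool goes at most 62.5 mm and 10.7 degrees, less where a joint would pass 70% of its speed; a pose out of reach is approached as far as the arm can. A call with a gripper value outside its range is refused whole. The fingers move at their own pace and stop on an object; the grip force is fixed at half the most. Time passes only in rows, so rows that repeat a pose let the fingers close. It gives the time, the measured TCP pose, the force, the opening and the grip force at its end, in the units of the state.
- monitor.get_obs(): the state, without advancing time (a new reading comes with each control period).
- vision.camera(name): name is "side" or "top" or "wrist"; returns a dict with "color" (400x640x3 uint8, red, green, blue), "camera_matrix" (3x3 intrinsics, pixels), "eye" and "attitude" of the camera in the world; the wrist camera has in their place "hand_eye" (4x4, takes a point from camera to tool coordinates, whose origin is the TCP and whose axes are the flange's). Camera axes: x right, y up, looking along -z (the intrinsics and any distortion apply to the point x, -y, -z); pixel columns grow to the right and rows downward; lengths in m; the calibration is good to about 2 mm. A picture is of the moment at which its call begins: read the wrist's pose just before it. There is no depth.
- job.job_done(): hands the job in; it is judged then, once.
The state is a dict: "clock": time; "joint_pos": joint angles; "joint_vel": joint speeds; "tau": joint torques, N m; "eef_pos": TCP position; "tool_rot": TCP orientation; "ft_force": force on the tool from outside, world axes, zero at the start; "ft_torque": the same for the moment, N m; "grip_width": finger opening in m; "grasp_force": force on a finger pad.
Only numpy, scipy, OpenCV 4.12 (cv2) and the standard library are available. Lean on these libraries where they do the work, as an engineer would, in place of code of your own. Each camera call takes 0.05 s, during which the arm holds its last target. There are 200 camera calls.

TASK

The drying-trolley wheel lies on its timber jig with its plain steel axle standing up. Pick up the red axle cap, set it squarely over the axle and press it straight down until it comes up firm on the spring washer, so that its teeth keep the washer squeezed once you let go. The spacer under the washer is not always the same height, so stop by feel and never push with more than about 25 N; do not disturb the other things on the table.

Things in the scene. Friction and masses are not known exactly. Their poses are not given: they have to be found in the camera images.
- cap_center (a point): The loose red axle cap: an upright ribbed plastic cylinder, 41 mm across over its ribs, 48 mm tall, about 60 g, steel disc on its closed top, standing on its open end. This point is its centre, 24 mm above its lower rim; z points to the closed top. It is round: it may be gripped at any yaw.
- cap_mouth (a point): Centre of the red cap's open lower rim, 24 mm below its centre; z points to the closed top. The bore is 23 mm wide for its first 12 mm, then 17 mm wide, and ends 43 mm above the rim.
- cap: The same red cap; origin at the centre of its lower rim. Four sprung steel teeth stand in the bore 7 mm above the rim: starting them over the axle's taper takes some 8 N, then they slide down with a steady drag of 4 to 7 N (felt while moving, less at rest); they bite, so that the cap does not slip back up.
- axle_tip (a point): Centre of the tip of the fixed upright steel axle, 91 mm above the table; z points up. The plain axle is 14 mm thick and tapers to 7 mm over its last 8 mm. Its spring washer's upper face lies anywhere from 18 to 37 mm below this tip, and is not measured.
- wheel: The fixed grey trolley wheel with black tyre, 100 mm across, its top 42 mm above the table, lying on a 128 x 128 mm timber jig; origin under its centre, on the table. On it, round the axle, stands a 28 mm wide brass spacer sleeve that carries the spring washer.
- wheel_axis (a point): A point on the axle's axis at the top of the wheel, 42 mm above the table. The steel spring washer above it is 34 mm wide; the cap's rim lands on it. It yields by at most 3 mm, at 4 N per mm, then is solid. The cap is home when by itself it keeps more than 4 N (1 mm of squeeze) on the washer; over 30 N on the washer spoils it.
- ink_yellow: Bystander: ink pot with yellow lid, 67 mm across, 58 mm tall; origin at its underside.
- ink_blue: Bystander: ink pot with blue lid, 58 mm across, 64 mm tall; origin at its underside.
- tape_blue: Bystander: roll of blue tape lying flat, 80 mm across, 36 mm tall; origin at its underside.
- stapler: Bystander: red and grey stapler, 143 x 34 x 50 mm; origin at its underside.
Things that resemble listed ones, but are neither listed nor needed, are in the scene too. Of the things shaped like the cap, the red one is meant.

How it is judged:
On the way, in this order (a step that is already met when the one before it is completed fails the run):
1. the cap stands upright over the axle, its rim at least 4 mm below the axle's tip (horizontal distance between cap_mouth and axle_tip below 0.003 m and angle between cap_mouth's own z axis and vertical below 0.1 rad and z of cap_mouth in the frame of axle_tip below -0.004 m), for 0.1 s.
2. the cap is pressed down onto the spring washer with at least 4 N (horizontal distance between cap_mouth and axle_tip below 0.003 m and angle between cap_mouth's own z axis and vertical below 0.1 rad and contact force between cap and washer_face above 4 N), for 0.2 s.
At the end, for the whole second after the job is handed in: The cap is on the axle (within 3 mm of its axis, upright within 0.1 rad), at rest and let go, its rim at least 17 mm below the axle's tip and by its own bite keeping the spring washer squeezed with more than 4 N (all of step 2 and z of cap_mouth in the frame of axle_tip below -0.017 m and linear speed of cap below 0.01 m/s); the robot touches nothing.
It fails at once if the cap is pushed against the spring washer with more than 30 N (contact force between cap and washer_face above 30 N).
It fails at once if the yellow ink pot is moved by more than 30 mm (distance of ink_yellow from where it was at the start of the episode above 0.03 m).
It fails at once if the blue ink pot is moved by more than 30 mm (distance of ink_blue from where it was at the start of the episode above 0.03 m).
It fails at once if the blue tape roll is moved by more than 30 mm (distance of tape_blue from where it was at the start of the episode above 0.03 m).
It fails at once if the stapler is moved by more than 30 mm (distance of stapler from where it was at the start of the episode above 0.03 m).
It also fails if it takes over 50 s, if anything falls off the work surface, if the arm or the gripper's body presses on something with over 40 N, if the wrist force passes 120 N, or if a joint passes its speed limit or range.

## Working session

There is one attempt and no reset: what is moved stays moved. The work goes in short steps, Python scripts to look and compute and a tool call to move; the robot and the scene stay as the last step left them, time stands still between calls to the robot, and variables do not carry over. Pictures are saved under pics/ and viewed, at most 10 in all, crops included, and the job is handed in when it is done.

Besides the shell and the picture viewer there is one more tool, called after "Call:" as name(argument=value, ...), one argument or row to a line, values as JSON. move_arm: Moves the arm, as the interface text tells. Its arguments: {"type":"object","properties":{"moves":{"type":"array","items":{"type":"array","items":{"type":"array","items":{"type":"number"}}}}},"required":["moves"]}

```bash
mkdir -p pics; cat > h.py <<'E'
import numpy as np, cv2
from scipy.spatial.transform import Rotation as R
from workcell import monitor, vision, job
def shot(n,f=None):
    o=monitor.get_obs(); d=vision.camera(n)
    if f: cv2.imwrite('pics/'+f,cv2.cvtColor(d['color'],cv2.COLOR_RGB2BGR))
    if 'hand_eye' in d:
        T=np.eye(4);T[:3,:3]=R.from_quat(o['tool_rot']).as_matrix();T[:3,3]=o['eef_pos']
        T=T@np.array(d['hand_eye']); d['C'],d['Rm']=T[:3,3],T[:3,:3]
    else:
        d['C']=np.array(d['eye']); a=np.array(d['attitude']); d['Rm']=a if a.shape==(3,3) else R.from_quat(a).as_matrix()
    return d
def ray(d,u,v):
    K=np.array(d['camera_matrix']); p=np.linalg.solve(K,[u,v,1.])
    r=d['Rm']@np.array([p[0],-p[1],-p[2]]); return d['C'],r/np.linalg.norm(r)
def onz(d,u,v,z):
    c,r=ray(d,u,v); return c+r*(z-c[2])/r[2]
def proj(d,P):
    q=d['Rm'].T@(np.array(P)-d['C']); K=np.array(d['camera_matrix']); p=K@np.array([q[0],-q[1],-q[2]]); return p[:2]/p[2]
E
python3 - <<'E'
from h import *
for n in('top','side'):
    d=shot(n,n+'.png'); print(n,{k:np.round(v,3).tolist() for k,v in d.items() if k!='color'})
o=monitor.get_obs();print(o)
E
python3 -c "
import cv2;a=cv2.imread('pics/top.png');b=cv2.imread('pics/side.png')"
```

```text
top {'camera_matrix': [[456.882, 0.0, 324.385], [0.0, 456.882, 205.723], [0.0, 0.0, 1.0]], 'eye': [0.481, -0.1, 1.053], 'attitude': [0.024, -0.032, -0.703, 0.71], 'C': [0.481, -0.1, 1.053], 'Rm': [[0.009, 0.997, -0.08], [-1.0, 0.01, 0.011], [0.011, 0.08, 0.997]]}
side {'camera_matrix': [[383.673, 0.0, 321.897], [0.0, 383.673, 198.046], [0.0, 0.0, 1.0]], 'eye': [0.524, 0.54, 0.632], 'attitude': [-0.021, 0.424, 0.905, -0.02], 'C': [0.524, 0.54, 0.632], 'Rm': [[-0.998, 0.018, -0.054], [-0.053, -0.64, 0.766], [-0.021, 0.768, 0.64]]}
{'clock': 0.1, 'joint_pos': array([-1.14898096e+00,  2.41342469e-01,  3.86378933e-03,  1.33519666e+00,
       -1.14250106e-05,  1.57079373e+00]), 'joint_vel': array([ 0.00012129, -0.00131407,  0.00362581, -0.00125086, -0.00023103,
        0.00038289]), 'tau': array([ 4.00259396e-04, -3.73137510e+01,  2.53010380e+01,  1.08685030e-02,
        3.68629424e-05,  1.45772844e-05]), 'eef_pos': array([ 0.2044754 , -0.45566222,  0.23050141]), 'tool_rot': array([ 9.77840591e-01,  2.09348741e-01, -2.02268114e-04, -9.17492595e-04]), 'ft_force': array([-0.1517491 ,  0.58984455,  0.43264185]), 'ft_torque': array([-0.06072752, -0.014852  , -0.00602962]), 'grasp_force': 0.0, 'grip_width': 0.08546376056809774}
```

View pics/top.png

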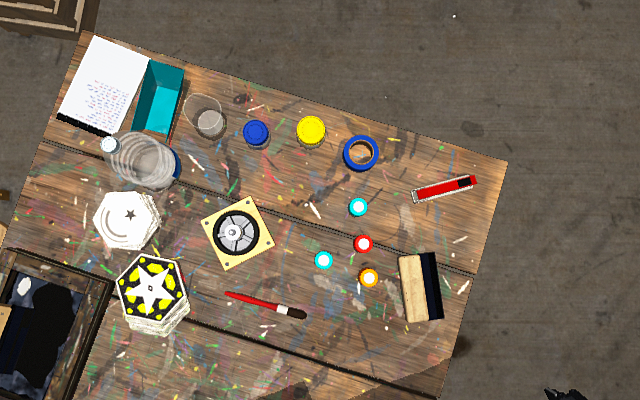

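View pics/side.png

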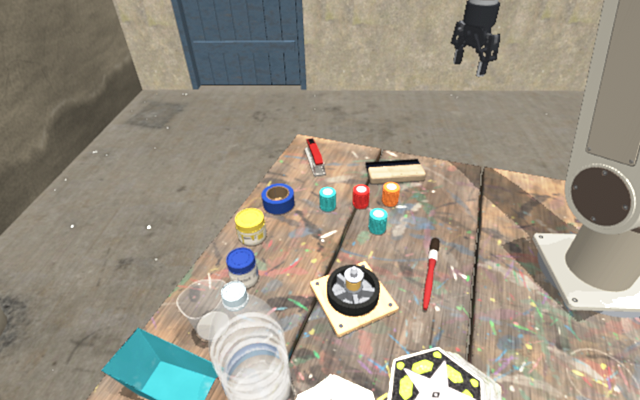

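Four cap-like things appear in the top view: cyan (358,207), red (363,243), orange (369,278) and cyan (323,260). The red one at (363,243), seen at (361,196) in the side view, fits the description. The wheel is at top (236,233) / side (353,290), with its axle tip near (232,232) / (353,271). Next I measure and confirm with a crop.

```bash
python3 - <<'E'
from h import *
t=shot('top'); s=shot('side')
a=cv2.resize(t['color'][180:300,190:390],None,fx=4,fy=4,interpolation=cv2.INTER_CUBIC)[:, :, ::-1]
b=cv2.resize(s['color'][170:240,290:430],None,fx=4,fy=4,interpolation=cv2.INTER_CUBIC)[:, :, ::-1]
c=cv2.resize(s['color'][255:325,310:370],None,fx=3.5,fy=4,interpolation=cv2.INTER_CUBIC)[:, :, ::-1]
bc=np.hstack([b,c]);bc=np.pad(bc,((0,0),(0,800-bc.shape[1]),(0,0)))
im=np.vstack([a,bc]);cv2.imwrite('pics/crop.png',cv2.resize(im,(760,int(im.shape[0]*.76/.8*.79)) if 0 else (600,int(im.shape[0]*.75))))
# cap: white disc top in top view within red neighborhood
col=t['color'].astype(int)
def cent(m,x0,x1,y0,y1):
    k=np.zeros_like(m);k[y0:y1,x0:x1]=m[y0:y1,x0:x1]
    n,l,st,ce=cv2.connectedComponentsWithStats(k.astype(np.uint8)); i=1+np.argmax(st[1:,4]); return ce[i],st[i]
w=col.min(2)>170
for n,bx in dict(red=(350,376,230,256)).items():
    ce,st=cent(w,*bx); print('disc',ce,st,onz(t,*ce,.048))
r=(col[...,0]>120)&(col[...,1]<70)&(col[...,2]<70)
m=(r|w); ce,st=cent(m,350,376,230,256); print('red all',ce,st,onz(t,*ce,.044))
# side red
sc=s['color'].astype(int)
r=(sc[...,0]>90)&(sc[...,1]<60)&(sc[...,2]<60); ce,st=cent(r,345,376,180,212); print('side red',ce,st)
w2=sc.min(2)>150; ce,st=cent(w2,345,376,180,200); print('side disc',ce,st,onz(s,*ce,.048))
# tyre top: dark
dk=col.max(2)<60; ce,st=cent(dk,200,275,195,272); 
k=np.zeros(dk.shape,np.uint8);k[195:272,200:275]=dk[195:272,200:275]
cs=max(cv2.findContours(k,cv2.RETR_EXTERNAL,cv2.CHAIN_APPROX_NONE)[0],key=cv2.contourArea); e=cv2.fitEllipse(cs); print('tyre',e,onz(t,*e[0],.038))
for P in [(0,0)]: pass
X=onz(t,*e[0],.038); print('expected tip px',proj(t,[X[0],X[1],.091]),proj(s,[X[0],X[1],.091]))
E
```

```text
disc [363.34408602 243.4516129 ] [358 238  11  12  93] [ 0.47954011 -0.19662416  0.048     ]
red all [363.02380952 243.44444444] [354 235  19  18 252] [ 0.4795418  -0.19630378  0.044     ]
side red [360.25714286 200.43809524] [353 192  16  17 210]
side disc [361.1147541  188.83606557] [356 186  11   7  61] [ 0.4791859  -0.19680528  0.048     ]
tyre ((235.56808471679688, 232.62869262695312), (43.629371643066406, 45.67640686035156), 83.3398666381836) [0.50087847 0.08545704 0.038     ]
expected tip px [230.95690476 232.10298628] [354.03856871 267.16354161]
```

View pics/crop.png

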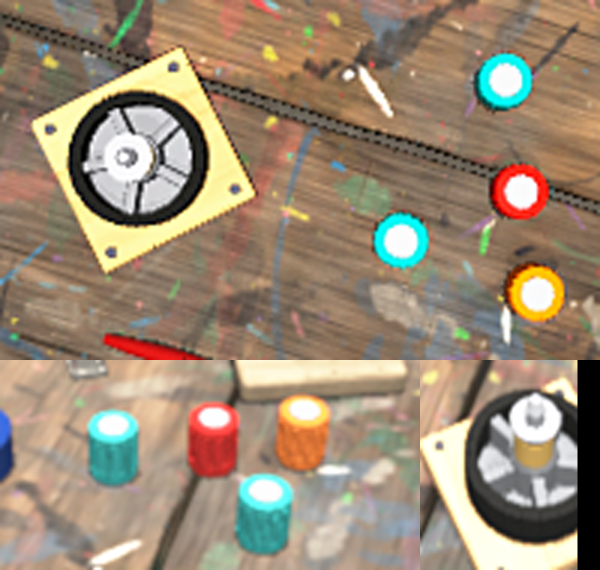

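The crop confirms the red cap. Its position agrees between the two views: (0.4795, -0.197). The wheel axis is near (0.501, 0.085). I move above the cap, fingers part closed.

Call:
move_arm(
  moves=[
    [[0.045, 0.042, -0.01, 5, 65], [0.09, 0.085, -0.02, 10, 65], [0.135, 0.127, -0.03, 15, 65], [0.18, 0.17, -0.03, 20, 65], [0.225, 0.213, -0.03, 25, 65]],
  ],
)

```text
clock: 0.82
eef_pos: [0.4308, -0.2416, 0.2011]
tool_rot: [0.909, 0.417, -0.0, -0.0]
ft_force: [0.5, -0.7, 0.0]
grip_width: 0.0556
grasp_force: 0.0
```

Call:
move_arm(
  moves=[
    [[0.03, 0.028, 0, 0, 65], [0.05, 0.046, 0, 0, 65], [0.05, 0.046, 0, 0, 65], [0.05, 0.046, 0, 0, 65]],
  ],
)

```text
clock: 1.32
eef_pos: [0.4791, -0.1974, 0.201]
tool_rot: [0.909, 0.416, -0.0, -0.0]
ft_force: [-0.8, 0.5, 0.2]
grip_width: 0.0556
grasp_force: 0.0
```

```bash
python3 - <<'E'
from h import *
d=shot('wrist','w1.png'); o=monitor.get_obs(); print(o['clock'],o['eef_pos'],o['tool_rot'],o['ft_force'],o['grip_width'],o['joint_pos'])
print(d['C'],np.array(d['hand_eye']).round(3).tolist(),proj(d,[.4795,-.1967,.048]))
E
```

```text
1.375 [ 0.47891216 -0.1976785   0.20113324] [ 9.09555142e-01  4.15583035e-01 -3.97996764e-04 -1.63371633e-04] [-0.04775392 -0.50498777 -1.23074769] 0.055524711010256605 [-3.91252331e-01  2.91739041e-01 -5.86641704e-03  1.27397287e+00
 -3.58947967e-04  1.89317294e+00]
[ 0.52329003 -0.14646162  0.34416157] [[0.001, 0.964, 0.265, 0.067], [1.0, -0.001, -0.001, 0.0], [-0.001, 0.265, -0.964, -0.143], [0.0, 0.0, 0.0, 1.0]] [320.92401785 186.96515192]
```

View pics/w1.png

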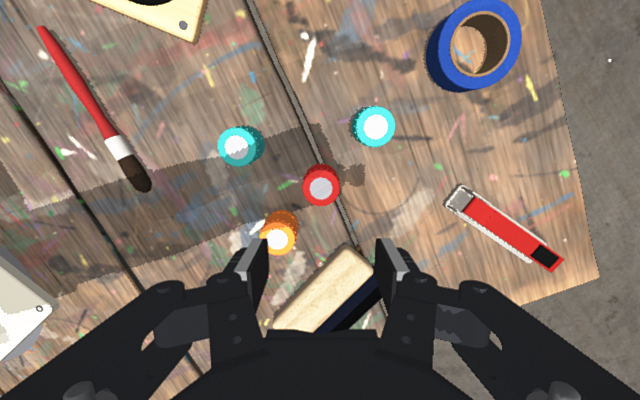

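The wrist view shows the red disc at (320,187). The prediction was (320.9,187), so the position holds. I descend and grip.

Call:
move_arm(
  moves=[
    [[0.0005, 0.0005, -0.05, 0, 65], [0.0005, 0.0005, -0.1, 0, 65], [0.0005, 0.0005, -0.15, 0, 65], [0.0005, 0.0005, -0.18, 0, 65], [0.0005, 0.0005, -0.191, 0, 65]],
  ],
)

```text
clock: 2.0
eef_pos: [0.4779, -0.197, 0.0085]
tool_rot: [0.91, 0.415, -0.001, -0.001]
ft_force: [-0.3, 0.4, -0.0]
grip_width: 0.0558
grasp_force: 0.0
```

Call:
move_arm(
  moves=[
    [[0, 0, 0, 0, 65], [0, 0, 0, 0, 20], [0, 0, 0, 0, 20], [0, 0, 0, 0, 20], [0, 0, 0, 0, 20]],
  ],
)

```text
clock: 2.62
eef_pos: [0.4817, -0.1975, 0.0122]
tool_rot: [0.909, 0.416, 0.001, 0.002]
ft_force: [-1.3, -1.2, 7.3]
grip_width: 0.0387
grasp_force: 60.8
```

Call:
move_arm(
  moves=[
    [[0, 0, 0.02, 0, 20], [0, 0, 0.06, 0, 20], [0, 0, 0.11, 0, 20], [0, 0, 0.13, 0, 20], [0, 0, 0.13, 0, 20]],
  ],
)

```text
clock: 3.25
eef_pos: [0.4817, -0.1972, 0.1425]
tool_rot: [0.909, 0.416, 0.002, 0.002]
ft_force: [0.6, -0.2, -1.4]
grip_width: 0.0388
grasp_force: 60.4
```

```bash
python3 - <<'E'
from h import *
d=shot('wrist','w2.png'); o=monitor.get_obs(); print(o['clock'],o['eef_pos'],R.from_quat(o['tool_rot']).as_matrix().round(4),o['ft_force'],o['grip_width'],o['grasp_force'])
s=shot('side','s2.png');t=shot('top','t2.png')
p=o['eef_pos']; print([proj(c,p+[0,0,.03]) for c in(d,s,t)])
a=[]
for c,k in((d,1.8),(s,5),(t,5)):
    u,v=proj(c,p+[0,0,.03]).astype(int); h=int(100/k*1.5) ; h=int(300/k/2)
    im=c['color'][max(0,v-h):v+h,max(0,u-h):u+h,::-1]; a.append(cv2.resize(im,(266,266),interpolation=cv2.INTER_CUBIC)); print(u-h,v-h,h)
cv2.imwrite('pics/c2.png',np.hstack(a))
E
```

```text
3.3 [ 0.48052049 -0.19670566  0.14078249] [[ 6.537e-01  7.567e-01  1.600e-03]
 [ 7.567e-01 -6.537e-01 -6.000e-04]
 [ 6.000e-04  1.500e-03 -1.000e+00]] [-0.41895807  0.18522117 -0.18504343] 0.038941145591036515 60.4132267226305
[array([318.37496144, 278.87318823]), array([362.97251913, 145.79818618]), array([369.52841942, 243.12053131])]
235 195 83
332 115 30
339 213 30
```

View pics/c2.png

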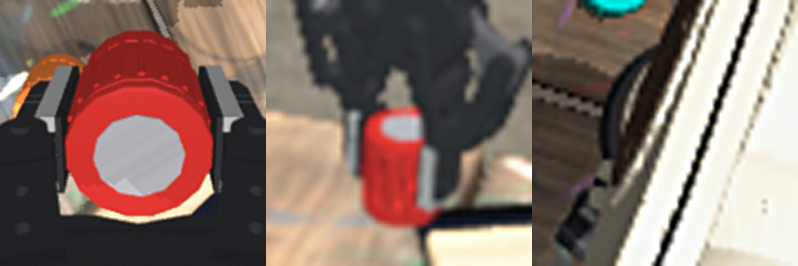

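The wrist crop shows the cap held squarely with its steel disc in view, and the side crop shows it hanging upright. I stop short of the wheel to measure the axle with the wrist camera.

Call:
move_arm(
  moves=[
    [[-0.01, 0.04, 0.01, 0, 20], [-0.02, 0.09, 0.02, 0, 20], [-0.03, 0.14, 0.03, 0, 20], [-0.04, 0.18, 0.03, 0, 20], [-0.045, 0.2, 0.03, 0, 20]],
  ],
)

```text
clock: 4.03
eef_pos: [0.4334, 0.0052, 0.1688]
tool_rot: [0.909, 0.417, -0.001, -0.001]
ft_force: [0.8, 0.4, 0.1]
grip_width: 0.0389
grasp_force: 60.5
```

Call:
move_arm(
  moves=[
    [[0, 0, 0, 0, 20], [0, 0, 0, 0, 20], [0, 0, 0, 0, 20]],
  ],
)

```text
clock: 4.4
eef_pos: [0.4352, 0.0025, 0.1698]
tool_rot: [0.91, 0.415, -0.0, -0.0]
ft_force: [0.2, 0.7, -0.6]
grip_width: 0.0387
grasp_force: 60.5
```

```bash
python3 - <<'E'
from h import *
for i in range(4):
    d=shot('wrist','w3.png'); o=monitor.get_obs(); print(o['eef_pos'],o['clock'])
E
```

```text
[0.43528664 0.00253898 0.16996872] 4.45
[0.43530095 0.00259704 0.17005573] 4.5
[0.43526515 0.00266234 0.17011265] 4.55
[0.43530557 0.00274344 0.17019685] 4.6
```

View pics/w3.png

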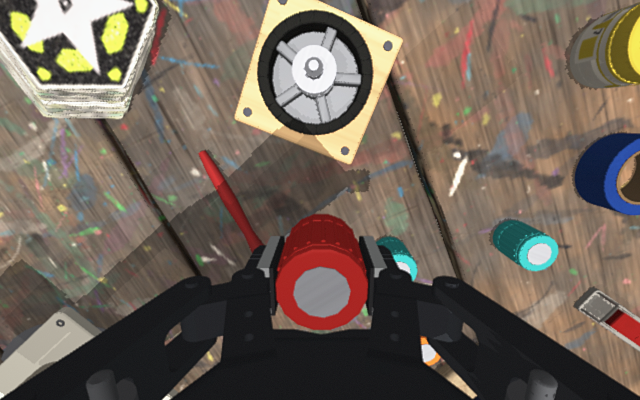

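The picture shows the wheel at (315,70) with the axle tip at about (314,66), and the held cap's disc at (322,292), nothing hidden. I now compute the offset between the two.

```bash
python3 - <<'E'
from h import *
d=shot('wrist'); o=monitor.get_obs(); c=d['color'].astype(int); p=o['eef_pos']; print(p)
g=c.min(2)>c.max(2)-25
m=np.zeros((400,640),np.uint8); m[255:335,275:370]=((c.max(2)-c.min(2)<40)&(c.min(2)>90))[255:335,275:370]
cs=max(cv2.findContours(m,0,1)[0],key=cv2.contourArea); e=cv2.fitEllipse(cs); print('disc',e, onz(d,*e[0],p[2]+.038)-p)
m[:]=0; m[240:335,265:380]=((c[...,0]>150)&(c[...,1]<90))[240:335,265:380]
ys=np.where(m.any(1))[0];xs=np.where(m.any(0))[0];print('red bright box',xs[[0,-1]],ys[[0,-1]])
m[:]=0; m[0:140,245:385]=(c.max(2)<60)[0:140,245:385]
cs=max(cv2.findContours(m,0,1)[0],key=cv2.contourArea); e=cv2.fitEllipse(cs); print('tyre',e,onz(d,*e[0],.042))
# washer white & tip
a=c.astype(np.uint8)[30:105,275:355]; cv2.imwrite('pics/tip.png',cv2.resize(a[:,:,::-1],None,fx=7,fy=7,interpolation=cv2.INTER_CUBIC))
m[:]=0; m[35:100,280:350]=(c.min(2)>205)[35:100,280:350]
m=cv2.morphologyEx(m,cv2.MORPH_OPEN,np.ones((3,3)))
cs=max(cv2.findContours(m,0,1)[0],key=cv2.contourArea); e=cv2.fitEllipse(cs); print('washer',e,[onz(d,*e[0],z) for z in(.054,.063,.073)])
for z in(.091,): print('tip314,66',onz(d,314,66,z))
E
```

```text
[0.43531409 0.00287273 0.17026739]
disc ((321.4257507324219, 291.5013732910156), (48.754722595214844, 55.20177459716797), 89.37399291992188) [-6.98165373e-05 -6.33948027e-04  3.80000000e-02]
red bright box [276 366] [240 329]
tyre ((314.6635437011719, 72.38351440429688), (112.85246276855469, 122.52981567382812), 178.1173553466797) [0.50196084 0.08817407 0.042     ]
washer ((313.8214111328125, 68.61425018310547), (44.097633361816406, 47.459022521972656), 1.3584160804748535) [array([0.5023337, 0.0892691, 0.054    ]), array([0.50153917, 0.08803188, 0.063     ]), array([0.50065636, 0.0866572 , 0.073     ])]
tip314,66 [0.50028514 0.08538176 0.091     ]
```

View pics/tip.png

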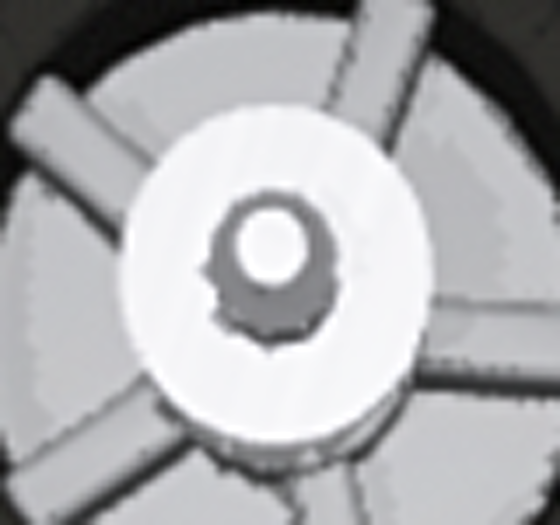

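The tip is at (313.4,64.7), which gives (0.5006, 0.0866). The washer and tyre centres agree within about 1.5 mm. The cap sits about -0.6 mm in y from the TCP, so I shift by (+0.065, +0.0837).

Call:
move_arm(
  moves=[
    [[0.03, 0.04, 0, 0, 20], [0.055, 0.07, 0, 0, 20], [0.065, 0.0837, -0.02, 0, 20], [0.065, 0.0837, -0.045, 0, 20], [0.065, 0.0837, -0.055, 0, 20]],
  ],
)

```text
clock: 5.28
eef_pos: [0.4992, 0.0869, 0.1137]
tool_rot: [0.909, 0.416, -0.001, -0.0]
ft_force: [-0.2, -1.4, -0.3]
grip_width: 0.0391
grasp_force: 60.5
```

Call:
move_arm(
  moves=[
    [[0, 0, 0, 0, 20], [0, 0, 0, 0, 20], [0, 0, 0, 0, 20], [0, 0, 0, 0, 20]],
  ],
)

```text
clock: 5.78
eef_pos: [0.5007, 0.087, 0.1161]
tool_rot: [0.909, 0.416, 0.001, 0.0]
ft_force: [0.6, -0.8, -0.4]
grip_width: 0.0388
grasp_force: 60.5
```

```bash
python3 - <<'E'
from h import *
s=shot('side'); o=monitor.get_obs(); p=o['eef_pos'];print(p,o['ft_force'])
d=shot('wrist')
print('axle px',proj(s,[.5006,.0866,.091]),'rim',proj(s,[p[0],p[1],p[2]-.01]))
a=cv2.resize(s['color'][200:320,300:410,::-1],None,fx=4.5,fy=4.5,interpolation=cv2.INTER_CUBIC)
cv2.imwrite('pics/s4.png',a)
E
```

```text
[0.5004967  0.08699644 0.11583631] [-0.91011625 -0.60968032  0.36398084]
axle px [354.20031405 267.66099019] rim [354.53766969 262.39859076]
```

View pics/s4.png

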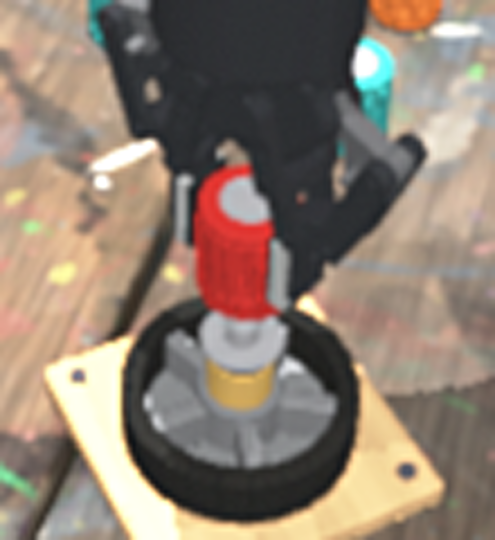

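The side crop shows the cap over the axle, with the washer centre near crop x=244 and the cap's left edge near x=198-204. Its right edge is hidden by the finger, so I check that left silhouette numerically.

```bash
python3 - <<'E'
from h import *
s=shot('side'); p=monitor.get_obs()['eef_pos']; print(p)
c=s['color'].astype(int); red=(c[...,0]-c[...,1]).astype(float)
def edge(v,x0,x1,f,th):
    r=f[v,x0:x1]; i=np.argmax(r>th); return x0+i-1+(th-r[i-1])/(r[i]-r[i-1])
ctr=np.array([p[0],p[1]-.0006])
def sil(z,rad,c0):
    P=[proj(s,[c0[0]+rad*np.cos(a),c0[1]+rad*np.sin(a),z]) for a in np.linspace(0,6.283,180)]; P=np.array(P); i=P[:,0].argmin(); j=P[:,0].argmax(); return P[i],P[j]
for k in(.008,.016,.024,.032,.04):
    l,r=sil(p[2]-.01+k,.0205,ctr); v=int(round(l[1])); row=red[v,330:365]; e=edge(v,332,356,red,80)
    print(k,'pred left',l.round(2),'meas',round(e,2),'dx_mm',round((e-l[0])/.54,2))
for z in(.073,.068,.063,.058,.054):
    l,r=sil(z,.017,[.5006,.0866]); print(z,l.round(1),r.round(1))
for v in range(266,284,2): print(v,c[v,338:372].mean(1).astype(int).tolist() if 0 else c[v,338:370].min(1).tolist())
l=sil(.038,.05,[.5006,.0866]);print('tyre pred',l)
for v in(287,288,289,290,291,292): print(v,c[v,318:332].max(1).tolist(),c[v,374:388].max(1).tolist())
E
```

```text
[0.50032477 0.08699382 0.11558562]
0.008 pred left [343.16 258.93] meas 342.89 dx_mm -0.5
0.016 pred left [343.23 255.89] meas 342.79 dx_mm -0.81
0.024 pred left [343.29 252.81] meas 343.15 dx_mm -0.26
0.032 pred left [343.36 249.68] meas 342.96 dx_mm -0.74
0.04 pred left [343.43 246.5 ] meas 343.1 dx_mm -0.61
0.073 [344.6 273.8] [363.2 274.5]
0.068 [344.5 275.5] [363.1 276.2]
0.063 [344.5 277.3] [362.9 277.9]
0.058 [344.5 279. ] [362.8 279.6]
0.054 [344.4 280.3] [362.7 281. ]
266 [135, 121, 109, 95, 84, 78, 61, 44, 39, 41, 44, 45, 44, 48, 49, 49, 48, 48, 42, 42, 46, 86, 144, 159, 159, 137, 85, 50, 97, 172, 196, 165]
268 [71, 58, 59, 60, 62, 63, 60, 53, 48, 60, 53, 38, 36, 39, 43, 46, 47, 46, 41, 41, 41, 39, 65, 110, 137, 124, 81, 62, 131, 190, 216, 216]
270 [42, 49, 47, 45, 47, 38, 37, 91, 149, 181, 173, 142, 112, 87, 70, 57, 52, 51, 49, 53, 77, 105, 133, 103, 53, 47, 55, 60, 56, 54, 59, 90]
272 [37, 40, 36, 32, 29, 37, 101, 168, 189, 187, 187, 176, 162, 166, 178, 187, 189, 185, 173, 163, 176, 183, 184, 174, 159, 118, 58, 38, 48, 53, 58, 58]
274 [114, 138, 127, 89, 51, 41, 123, 178,
[... 951 characters left out ...]
, 185, 160, 150, 148]
288 [255, 255, 255, 255, 255, 255, 255, 255, 255, 97, 56, 63, 60, 69] [92, 50, 42, 42, 37, 71, 222, 249, 242, 236, 209, 149, 110, 108]
289 [255, 255, 255, 255, 255, 255, 255, 255, 255, 96, 55, 63, 61, 77] [109, 57, 42, 40, 37, 79, 222, 249, 244, 240, 235, 187, 121, 107]
290 [255, 255, 255, 255, 255, 255, 255, 255, 255, 95, 55, 63, 61, 72] [110, 50, 40, 42, 38, 89, 221, 247, 244, 241, 241, 227, 169, 123]
291 [255, 255, 255, 255, 255, 255, 255, 255, 255, 94, 50, 64, 63, 63] [98, 44, 40, 41, 38, 87, 217, 245, 242, 242, 241, 239, 221, 158]
292 [255, 255, 255, 255, 255, 255, 255, 255, 255, 104, 46, 63, 66, 59] [65, 41, 42, 42, 42, 104, 218, 243, 241, 241, 242, 241, 237, 197]
```

Cap, washer and tyre all sit 0.3 px left of prediction, so cap and axle agree to about 0.2 mm in x. I now descend onto the tip, keeping an eye on the force.

Call:
move_arm(
  moves=[
    [[0, 0, -0.005, 0, 20], [0, 0, -0.01, 0, 20], [0, 0, -0.014, 0, 20], [0, 0, -0.017, 0, 20], [0, 0, -0.019, 0, 20]],
  ],
)

```text
clock: 6.55
eef_pos: [0.5001, 0.087, 0.096]
tool_rot: [0.909, 0.416, -0.0, -0.0]
ft_force: [-0.3, 0.2, -0.7]
grip_width: 0.0388
grasp_force: 60.5
```

Call:
move_arm(
  moves=[
    [[0, 0, -0.001, 0, 20], [0, 0, -0.002, 0, 20], [0, 0, -0.003, 0, 20], [0, 0, -0.004, 0, 20]],
  ],
)

```text
clock: 7.05
eef_pos: [0.5003, 0.0871, 0.0924]
tool_rot: [0.909, 0.416, 0.0, 0.0]
ft_force: [0.1, -0.1, 1.0]
grip_width: 0.039
grasp_force: 60.5
```

Call:
move_arm(
  moves=[
    [[0, 0, -0.001, 0, 20], [0, 0, -0.002, 0, 20], [0, 0, -0.003, 0, 20], [0, 0, -0.004, 0, 20]],
  ],
)

```text
clock: 7.55
eef_pos: [0.501, 0.0872, 0.089]
tool_rot: [0.909, 0.416, 0.001, 0.0]
ft_force: [0.6, 0.9, 5.2]
grip_width: 0.039
grasp_force: 60.8
```

Call:
move_arm(
  moves=[
    [[0, 0, -0.001, 0, 20], [0, 0, -0.002, 0, 20], [0, 0, -0.003, 0, 20]],
  ],
)

```text
clock: 7.92
eef_pos: [0.5006, 0.0872, 0.0854]
tool_rot: [0.909, 0.416, 0.0, 0.0]
ft_force: [2.5, 0.6, 3.5]
grip_width: 0.0388
grasp_force: 60.8
```

Teeth are started with small lateral forces. I continue slowly.

Call:
move_arm(
  moves=[
    [[0, 0, -0.001, 0, 20], [0, 0, -0.002, 0, 20]],
  ],
)

```text
clock: 8.18
eef_pos: [0.5006, 0.0872, 0.0836]
tool_rot: [0.909, 0.416, 0.0, 0.0]
ft_force: [0.7, 2.2, 7.4]
grip_width: 0.0392
grasp_force: 61.2
```

Call:
move_arm(
  moves=[
    [[0, 0, -0.001, 0, 20], [0, 0, -0.002, 0, 20]],
  ],
)

```text
clock: 8.43
eef_pos: [0.5006, 0.0872, 0.0823]
tool_rot: [0.909, 0.416, 0.001, 0.0]
ft_force: [0.1, 0.5, 12.7]
grip_width: 0.0389
grasp_force: 61.5
```

Call:
move_arm(
  moves=[
    [[0, 0, -0.001, 0, 20]],
  ],
)

```text
clock: 8.55
eef_pos: [0.5006, 0.0872, 0.0818]
tool_rot: [0.909, 0.416, 0.001, 0.0]
ft_force: [-2.3, 1.1, 14.8]
grip_width: 0.0386
grasp_force: 61.7
```

Call:
move_arm(
  moves=[
    [[0, 0, 0, 0, 20], [0, 0, 0, 0, 20]],
  ],
)

```text
clock: 8.8
eef_pos: [0.5006, 0.0872, 0.0817]
tool_rot: [0.909, 0.416, 0.001, 0.0]
ft_force: [-1.0, 1.4, 12.7]
grip_width: 0.0389
grasp_force: 61.7
```

Call:
move_arm(
  moves=[
    [[0, 0, -0.001, 0, 20], [0, 0, -0.001, 0, 20]],
  ],
)

```text
clock: 9.05
eef_pos: [0.5007, 0.0872, 0.0816]
tool_rot: [0.909, 0.416, 0.001, 0.0]
ft_force: [-3.4, 0.7, 17.6]
grip_width: 0.0385
grasp_force: 62.3
```

```bash
python3 - <<'E'
from h import *
s=shot('side'); o=monitor.get_obs(); print(o['eef_pos'],o['ft_force'])
cv2.imwrite('pics/s5.png',cv2.resize(s['color'][220:320,310:400,::-1],None,fx=5.5,fy=5.5,interpolation=cv2.INTER_CUBIC))
E
```

```text
[0.50068633 0.0872191  0.08161416] [-2.91454873  0.44752185 17.57007093]
```

View pics/s5.png

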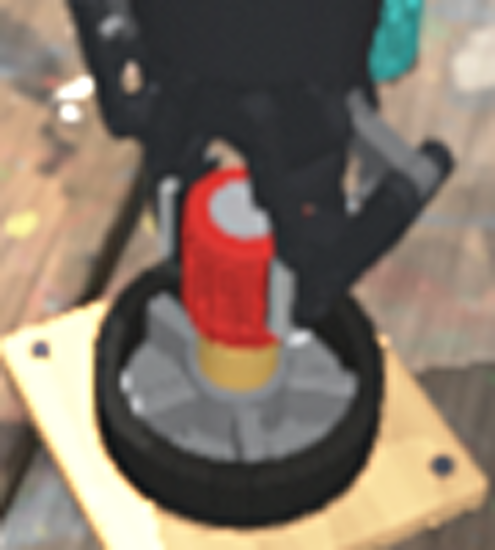

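The side crop shows the rim covering the washer, directly above the brass sleeve. The force climbed at about 4 N/mm and then stiffly to 17.6 N, with the TCP halted at 0.0816, so it is firm. I unload, open and withdraw.

Call:
move_arm(
  moves=[
    [[0, 0, 0.001, 0, 20], [0, 0, 0.002, 0, 20], [0, 0, 0.002, 0, 20]],
  ],
)

```text
clock: 9.48
eef_pos: [0.5006, 0.0872, 0.082]
tool_rot: [0.909, 0.416, 0.001, 0.0]
ft_force: [1.1, 1.8, 7.9]
grip_width: 0.0386
grasp_force: 61.1
```

Call:
move_arm(
  moves=[
    [[0, 0, 0, 0, 65], [0, 0, 0, 0, 65], [0, 0, 0, 0, 65], [0, 0, 0, 0, 65]],
  ],
)

```text
clock: 9.98
eef_pos: [0.4997, 0.0869, 0.0809]
tool_rot: [0.909, 0.416, -0.001, -0.0]
ft_force: [0.1, -0.1, 0.0]
grip_width: 0.0554
grasp_force: 0.0
```

Call:
move_arm(
  moves=[
    [[0, 0, 0.02, 0, 65], [0, 0, 0.05, 0, 65], [0, 0, 0.1, 0, 65], [-0.06, 0, 0.13, 0, 65], [-0.1, -0.03, 0.13, 0, 65]],
  ],
)

```text
clock: 10.6
eef_pos: [0.4005, 0.0577, 0.2134]
tool_rot: [0.909, 0.417, 0.002, 0.001]
ft_force: [0.4, -0.9, 0.6]
grip_width: 0.0554
grasp_force: 0.0
```

```bash
python3 - <<'E'
from h import *
s=shot('side'); t=shot('top'); w=shot('wrist'); o=monitor.get_obs(); print(o['clock'],o['eef_pos'],o['ft_force'])
for z in(.070,.118): print(proj(s,[.5006,.0866,z]),proj(w,[.5006,.0866,z]))
a=cv2.resize(s['color'][215:325,300:410,::-1],(400,400),interpolation=cv2.INTER_CUBIC)
b=cv2.resize(w['color'][:,:,::-1],(400,250)); b=np.pad(b,((0,150),(0,0),(0,0)))
cv2.imwrite('pics/f.png',np.hstack([a,b]))
c=w['color'].astype(int); m=((c[...,0]>110)&(c[...,1]<70)&(c[...,2]<70)).astype(np.uint8)
n,l,st,ce=cv2.connectedComponentsWithStats(m); print([(ce[i].round(),st[i]) for i in range(1,n) if st[i,4]>300])
E
```

```text
10.75 [0.39812677 0.05624837 0.21162538] [ 0.88834184  0.3602256  -0.06240855]
[353.82171825 275.10419777] [385.16898167  92.71496959]
[354.7092451 257.6553869] [398.47923241  86.92971674]
[(array([403.,  88.]), array([370,  59,  55,  57, 637], dtype=int32)), (array([295., 206.]), array([270, 159,  52,  90, 798], dtype=int32))]
```

View pics/f.png

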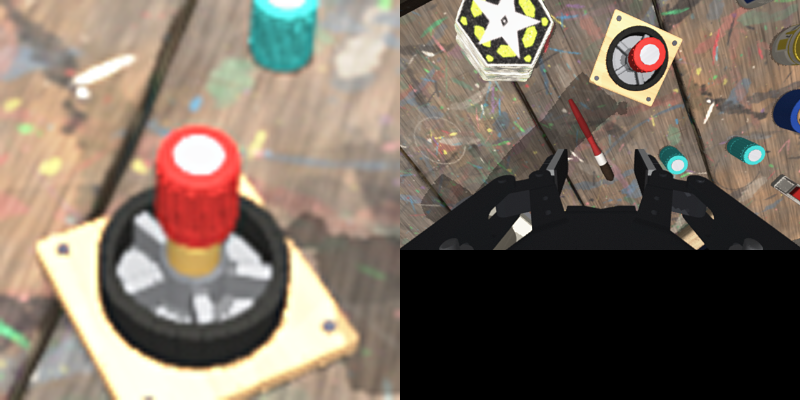

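The cap stands upright and centred on the brass sleeve (crop x≈197), released. At the peak press of 17.6 N, even 7 N of drag leaves at least 10 N on the washer. I hand it in.

```bash
python3 -c "
from workcell import job
print(job.job_done())"
```

```text
the job is handed in; nothing more can be done
None
```

The red cap is on the axle, pressed firm onto the spring washer at a peak of 17.6 N, released and upright, with nothing else touched; the job is handed in, but no verdict came back.

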